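# Load a post foot into the tack-welding fixture and hold it down

## Task

Load the blue tack-welding fixture: put the steel base plate on over the dowel pin by its centre hole, lying lengthwise along the fixture, then set the round spigot on top of it over the same pin, feeling for the pin (the spigot hides it) until the spigot drops on and stands flat on the plate. Then press spigot and plate down against the sprung copper earth contacts until the plate is fully home on the fixture's rest pads, and finish while still holding them pressed down there, so that they can be tacked. Leave the other things on the bench where they are.

Things in the scene. Friction and masses are not known exactly. Their poses are not given: they have to be found in the camera images.
- fixture: Tack-welding fixture, fixed to the bench: blue base 190 (its x) x 120 (its y) x 20 mm, a copper lug on its -x end. Origin: centre of its underside, on the bench, under the dowel; z up. Four steel rest pads, 16 mm diameter, at x = +-42, y = +-16 mm, tops 30 mm above the bench. Fully home on them, the plate's underside is 30 mm and the spigot's 40 mm above the bench.
- dowel_tip (a point): Top of the fixture's upright steel dowel pin, on its axis, 55 mm above the bench. The pin is 12 mm in diameter and tapers over its top 3.5 mm to 8.4 mm.
- contact_a (a joint): Sprung copper earth contact, 18 mm diameter, at the fixture's x = +23 mm, y = 0; its top is 35 mm above the bench when up, so parts just laid on stay 5 mm above home. Value 0 up, grows (m) as it is pressed; 0.005 with the plate home, at most 0.007. It gives 6 N before it sinks, 8 N at home: 7 to 11 N straight down on the spigot brings both home, up to 20 N if it also bears sideways on the pin.
- contact_b (a joint): The other sprung copper earth contact, at the fixture's x = -23 mm, y = 0; same values and spring.
- plate: Loose steel base plate, 110 (its x) x 50 (its y) x 10 mm thick, about 0.42 kg, lying flat on the bench; a through hole of 13.5 mm diameter at its centre and two smaller bolt holes (10.5 mm, too small for the dowel) 40 mm either side along x. Origin: centre of its underside, on the axis of the centre hole; either end may point either way. Grip it across its 50 mm width.
- spigot: Loose round bright-metal spigot with a thin dark line round it, 40 mm diameter, 70 mm tall, about 0.3 kg, standing upright on the bench by itself. Closed on top; in its underside a central blind bore of 13.5 mm diameter, 20 mm deep. Origin: centre of its underside, z up along its axis.
- finished_foot: Bystander: a finished, grey-painted foot (plate 110 x 50 x 10 mm with a 40 mm spigot already welded on, 70 mm tall over all). Origin: centre of underside.
- magnet: Bystander: orange L-shaped welding magnet, about 105 x 105 x 22 mm, lying flat. Origin: on the bench inside the L.
- chipping_hammer: Bystander: chipping hammer lying flat, 255 mm long, wooden handle to its -x, head at x = +85 mm. Origin: on the bench below where handle and shank meet.
- wire_brush: Bystander: wire brush with wooden handle, 281 mm long, 38 mm wide, 42 mm high, lying bristles down. Origin: below the middle of its length.
- firebrick: Bystander: terracotta firebrick, 114 x 76 x 64 mm. Origin: centre of underside.
- spatter_can: Bystander: yellow and white spray can with red cap, 66 mm diameter, 190 mm tall. Origin: centre of underside.
- pliers: Bystander: pliers with red grips, 200 mm long, 18 mm high, lying flat, jaws to +x. Origin: near the pivot, on the bench.
Mind the look-alikes: they are no part of the job. There is more than one size of the spigot; the one meant has the size given above.

How it is judged:
On the way, in this order (a step that is already met when the one before it is completed fails the run):
1. the base plate is on the dowel pin by its centre hole, down on the earth contacts, flat (horizontal distance between plate and dowel_tip below 0.003 m and z of plate in the frame of fixture below 0.037 m and angle between plate's own z axis and vertical below 0.06 rad), for 0.2 s.
2. the spigot has dropped over the hidden pin onto the plate that is on the pin (horizontal distance between each of spigot, plate and dowel_tip below 0.003 m and z of spigot in the frame of fixture below 0.0475 m and angle between spigot's own z axis and vertical below 0.08 rad), for 0.05 s.
At the end, for the whole second after the job is handed in: The gripper still holds the spigot down (3 N or more); plate and spigot on the dowel within 3 mm, plate flat, lengthwise within 0.18 rad, within 1.5 mm of the rest pads; spigot upright, within 2 mm of its home height; both earth contacts pressed in over 3.5 mm (horizontal distance between each of plate, spigot and dowel_tip below 0.003 m and z of plate in the frame of fixture below 0.0315 m and angle between plate's own z axis and vertical below 0.04 rad and angle between the x axis of plate and the x axis of fixture, either way round below 0.18 rad and z of spigot in the frame of fixture below 0.042 m and angle between spigot's own z axis and vertical below 0.05 rad and value of joint each of contact_a, contact_b above 0.0035 m and contact force between the fingers and spigot above 3 N); the arm keeps its last pose, push and grip.
It fails at once if another thing on the bench is shifted by more than 3 cm (distance of any of finished_foot, magnet, chipping_hammer, wire_brush, firebrick, spatter_can, pliers from where it was at the start of the episode above 0.03 m).
It also fails if it takes over 67 s, if anything falls off the work surface, if the arm or the gripper's body presses on something with over 40 N, if the wrist force passes 120 N, or if a joint passes its speed limit or range.

## Robot

A 7-joint arm with a two-finger parallel gripper is mounted at the origin on the work surface. World frame = base frame: x ahead of the robot, y to its left, z up, the work surface at z = 0. Lengths are in m, angles in rad, forces in N, time in s.
With the tool pointing down it reaches from about 0.4 to 0.85 m from the base axis. Payload 10.4 kg.
Tool frame: the origin (TCP) lies at the very end of the fingers, on their centre line; the grasp point (between the pads) lies 19 mm behind it; z points along the fingers, y is the direction in which the jaws open and shut (so a half turn about z gives the same grasp; the last joint's range is limited). The gripper opens to 85 mm and grips with 20 to 120 N. Pads are 22 mm wide; open, the fingers measure 114 mm over their backs; the gripper's body (76 mm by 85 mm) begins 54 mm behind the grasp point. The pads swing forward as they close: fully open they stand 13 mm farther back than shut.
Start: joints at [1.192, 0.332, -0.065, 1.46, 0.022, 1.35, -0.088], TCP at [0.218, -0.586, 0.231] pointing down, gripper open.
Joint ranges: [-2.6, 2.6], [-0.5, 2.12], [-1.47, 1.34], [0.16, 2.42], [-1.27, 4.41], [0.06, 2.06], [-2.6, 2.6]. Speed limits (rad/s): [2.22, 2.22, 2.79, 2.79, 3.14, 3.14, 3.14].

## Interface

Orientations are given as a unit quaternion [x, y, z, w].
In Python, from workcell import get_obs, camera, camera_info, hand_in gives the robot as it stands.
- The arm moves only by the tool move_arm, never from a script. Its argument "moves" is a list of rows, each a list of 3 entries, a list of its own where there are three numbers: the shift along the tool's x, y, z in units of 25 mm (1.0 is 25 mm), then the turn, a rotation vector about the tool's x, y, z in degrees, then the opening, from 0 (shut) to 1 (fully open). A call has 1 to 5 rows; each row shifts and turns the commanded pose from where the row before left it, along the tool's axes as they then stand; what a row does not reach is not made up. A row lasts 1/8 s, in which the tool goes at most 62.5 mm and 10.7 degrees, less where a joint would pass 70% of its speed; a pose out of reach is approached as far as the arm can. A call is refused whole if a number of a shift passes 1 or a number of a turn 10.7, either way. A call with a gripper value outside its range is refused whole. The fingers move at their own pace and stop on an object; "squeeze" is the grip in N (left out, the last holds). Time passes only in rows, so rows that do not move let the fingers close. It gives the time, the measured TCP pose, the force and the opening at its end, in the units of the state.
- get_obs(): the state, without advancing time (a new reading comes with each control period).
- camera(name): name is "scene" or "top"; returns the picture (480x640x3 uint8, red, green, blue); there is no depth.
- camera_info(name): a dict with "fx", "fy", "cx", "cy" (pixels), "D" ([k1, k2, p1, p2, k3] as OpenCV has them; the pictures are not rectified), "origin" and "rotation" of the camera in the world. Camera axes: x right, y down, z forward; pixel columns grow to the right and rows downward; lengths in m; the calibration is good to about 2 mm. A picture is of the moment at which its call begins. camera_info takes no time and is no camera call.
- hand_in(): hands the job in, once; it reports no verdict.
The state is a dict: "clock": time; "joint_pos": joint angles; "joint_velocities": joint speeds; "tau": joint torques, N m; "position": TCP position; "ee_rot": TCP orientation; "ft_force": force on the tool from outside, world axes, zero at the start; "torque": the same for the moment, N m; "grip_width": opening from 0.0 (shut) to 1.0 (fully open).
Only numpy, scipy, OpenCV 4.12 (cv2) and the standard library are available. Lean on these libraries where they do the work, as an engineer would, in place of code of your own. Each camera call takes 0.05 s, during which the arm holds its last target. There are 200 camera calls.

## Working session

There is one attempt and no reset: what is moved stays moved. The work goes in short steps, Python scripts to look and compute and a tool call to move; the robot and the scene stay as the last step left them, time stands still between calls to the robot, and variables do not carry over. Pictures are saved under pics/ and viewed, about 8 in all and at most 12, crops included, and the job is handed in when it is done.

Besides the shell and the picture viewer there is one more tool, called after ">>>" as name([rows], argument=value, ...), one row to a line, values as JSON. move_arm: Moves the arm, as the interface text tells. Its arguments: {"type":"object","properties":{"moves":{"type":"array","items":{"type":"array"}},"squeeze":{"type":"number"}},"required":["moves"]}

```bash
mkdir -p pics; cat > h.py <<'E'
import numpy as np, cv2
from workcell import get_obs, camera, camera_info, hand_in
from scipy.spatial.transform import Rotation as R
def ray(name,px):
    i=camera_info(name); K=np.array([[i['fx'],0,i['cx']],[0,i['fy'],i['cy']],[0,0,1.]])
    p=cv2.undistortPoints(np.array(px,float).reshape(-1,1,2),K,np.array(i['D'],float)).reshape(-1,2)
    d=np.c_[p,np.ones(len(p))]@np.array(i['rotation']).T
    return np.array(i['origin']),d
def onz(name,px,z):
    o,d=ray(name,px); return o+d*((z-o[2])/d[:,2])[:,None]
def proj(name,P):
    i=camera_info(name); K=np.array([[i['fx'],0,i['cx']],[0,i['fy'],i['cy']],[0,0,1.]])
    Rm=np.array(i['rotation']); c=(np.array(P,float).reshape(-1,3)-np.array(i['origin']))@Rm
    return cv2.projectPoints(c,np.zeros(3),np.zeros(3),K,np.array(i['D'],float))[0].reshape(-1,2)
def snap(name,f):
    im=cv2.cvtColor(camera(name),cv2.COLOR_RGB2BGR); cv2.imwrite('pics/'+f,im); return im
E
python3 - <<'E'
from h import *
for n in('scene','top'):
    snap(n,n+'0.png'); i=camera_info(n); print(n,i['fx'],np.round(i['origin'],3),np.round(i['rotation'],3).tolist())
print(get_obs())
E
```

```text
scene 483.47630012196487 [1.094 0.905 0.895] [0.214, 0.873, -0.425, -0.108]
top 461.2223183460081 [ 0.391 -0.003  1.274] [0.706, -0.704, 0.06, -0.057]
{'clock': 0.1, 'joint_pos': array([ 1.19238623,  0.33282631, -0.06469978,  1.46081405,  0.02161959,
        1.34990396, -0.0885209 ]), 'joint_velocities': array([-0.0013482 , -0.0027777 ,  0.00017408, -0.00253577, -0.00087295,
       -0.00106581, -0.00037554]), 'tau': array([ 1.36252540e-03, -6.26746917e+01,  4.92400874e-02, -3.92429888e+01,
        1.63028331e-02,  7.04646256e-03, -5.80252117e-05]), 'position': array([ 0.21759963, -0.58555765,  0.23060515]), 'ee_rot': array([ 9.84216264e-01,  1.76968786e-01, -1.47366145e-04, -6.10254174e-04]), 'ft_force': array([0.47718805, 0.88505673, 0.26450207]), 'torque': array([ 0.06284959,  0.00060775, -0.00325112]), 'grip_width': 0.9965974905274438}
```

View pics/scene0.png

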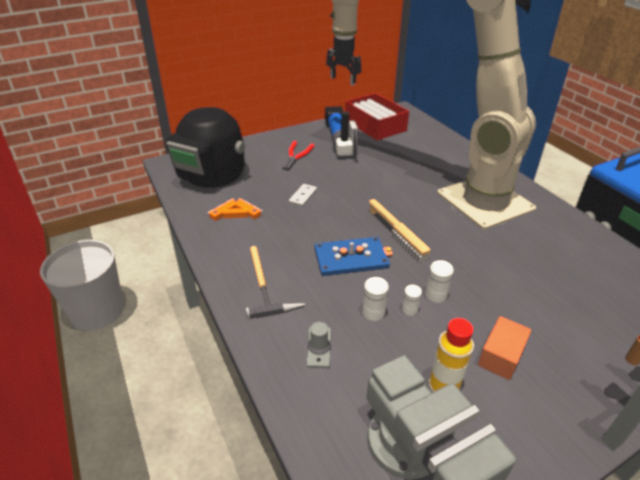

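View pics/top0.png

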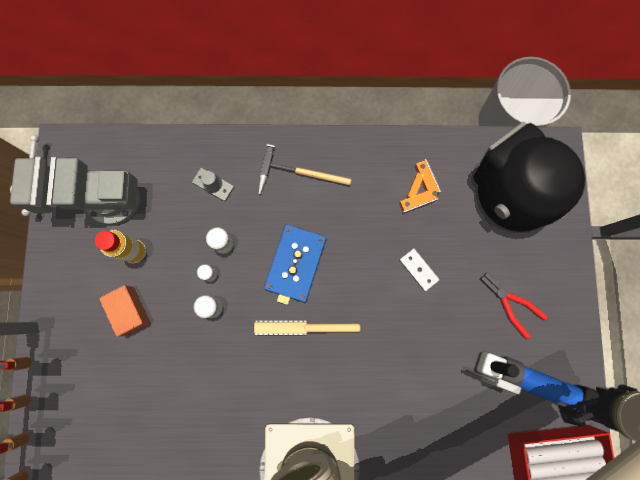

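The pictures show the plate (white, top ≈ (420,269)), the blue fixture (295,263) and three spigot candidates at (219,240), (206,272) and (207,307). I'll measure these now.

```bash
python3 - <<'E'
from h import *
t=cv2.imread('pics/top0.png'); s=cv2.imread('pics/scene0.png')
a=cv2.resize(t[215:335,180:450],None,fx=2.9,fy=2.9,interpolation=cv2.INTER_CUBIC)[:300]
a=cv2.resize(t[220:330,185:345],(800,550),interpolation=cv2.INTER_CUBIC)
cv2.imwrite('pics/c1.png',a)
b=cv2.resize(s[220:340,310:470],(800,600),interpolation=cv2.INTER_CUBIC); cv2.imwrite('pics/c2.png',b)
# plate
g=cv2.cvtColor(t,cv2.COLOR_BGR2HSV); w=((g[...,2]>170)&(g[...,1]<60)).astype(np.uint8)
def comps(m,x0,y0,x1,y1,mina):
    mm=np.zeros_like(m);mm[y0:y1,x0:x1]=m[y0:y1,x0:x1]
    return [c for c in cv2.findContours(mm,cv2.RETR_EXTERNAL,cv2.CHAIN_APPROX_NONE)[0] if cv2.contourArea(c)>mina]
for c in comps(w,385,235,455,300,100):
    P=onz('top',c.reshape(-1,2),.010)
    r=cv2.minAreaRect((P[:,:2]*1000).astype(np.float32)); print('plate',r)
for c in comps(w,185,220,245,330,40):
    print('spig px',cv2.minEnclosingCircle(c),cv2.boundingRect(c))
bl=((g[...,0]>100)&(g[...,0]<125)&(g[...,1]>120)&(g[...,2]>60)).astype(np.uint8)
for c in comps(bl,255,215,335,310,300):
    P=onz('top',c.reshape(-1,2),.020); print('fix',cv2.minAreaRect((P[:,:2]*1000).astype(np.float32)), cv2.boundingRect(c))
E
```

```text
Traceback (most recent call last):
  File "h.py", line 10, in onz
    o,d=ray(name,px); return o+d*((z-o[2])/d[:,2])[:,None]
        ~~~^^^^^^^^^
  File "h.py", line 7, in ray
    d=np.c_[p,np.ones(len(p))]@np.array(i['rotation']).T
      ~~~~~~~~~~~~~~~~~~~~~~~~^~~~~~~~~~~~~~~~~~~~~~~~~~
ValueError: matmul: Input operand 1 has a mismatch in its core dimension 0, with gufunc signature (n?,k),(k,m?)->(n?,m?) (size 4 is different from 3)
```

View pics/c1.png

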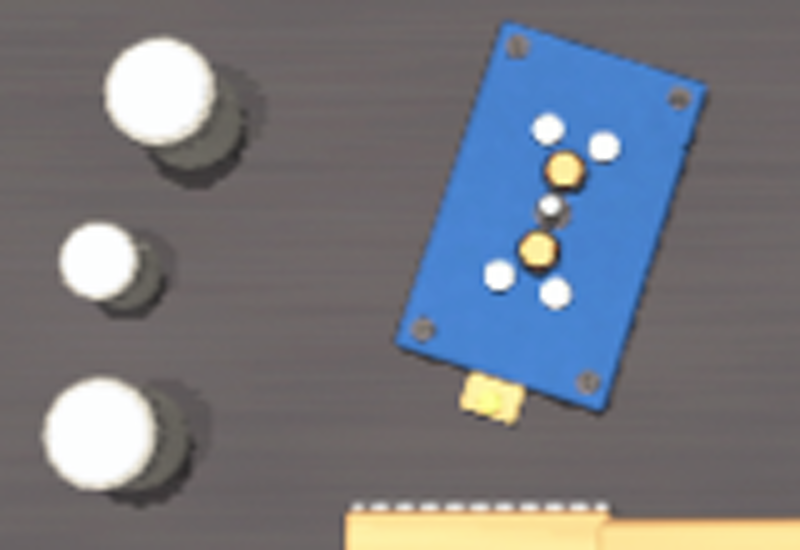

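View pics/c2.png

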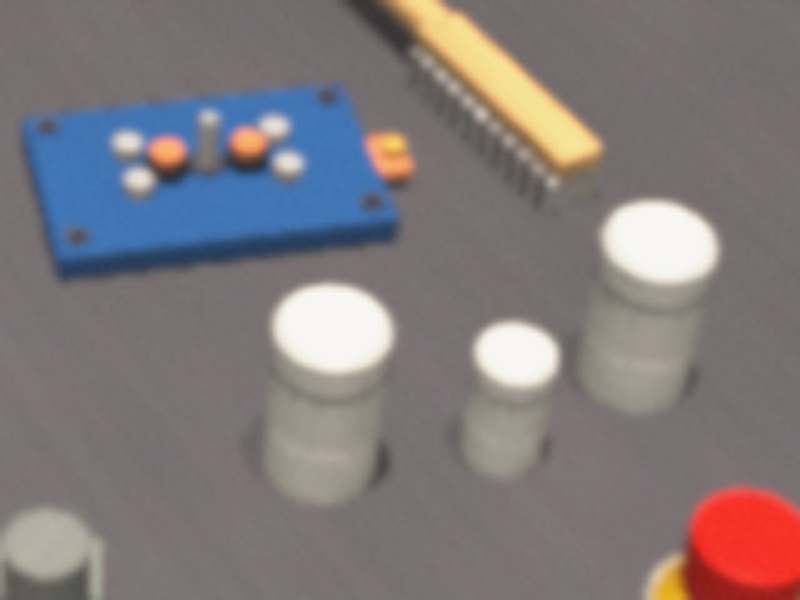

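The crops show the fixture upright, with the dowel at ≈ (295,261.5) in the top view, its lug toward the robot. The three spigots come in different sizes. The camera rotation is given as a quaternion, so I'll fix that.

```bash
sed -i "s/np.array(i\['rotation'\])/R.from_quat(i['rotation']).as_matrix()/" h.py; python3 - <<'E'
from h import *
t=cv2.imread('pics/top0.png'); s=cv2.imread('pics/scene0.png')
def comps(m,x0,y0,x1,y1,mina):
    mm=np.zeros(m.shape,np.uint8);mm[y0:y1,x0:x1]=m[y0:y1,x0:x1]
    return [c for c in cv2.findContours(mm,cv2.RETR_EXTERNAL,cv2.CHAIN_APPROX_NONE)[0] if cv2.contourArea(c)>mina]
g=cv2.cvtColor(t,cv2.COLOR_BGR2HSV); w=(g[...,2]>170)&(g[...,1]<60)
for c in comps(w,385,235,455,300,100):
    r=cv2.minAreaRect((onz('top',c.reshape(-1,2),.010)[:,:2]*1000).astype(np.float32)); print('plate',r)
bl=(g[...,0]>100)&(g[...,0]<125)&(g[...,1]>120)&(g[...,2]>60)
for c in comps(bl,255,215,335,310,300):
    print('fix',cv2.minAreaRect((onz('top',c.reshape(-1,2),.020)[:,:2]*1000).astype(np.float32)))
print('dowel',onz('top',[185+550/5-.4,220+206/5-.4],.055), 'scene',onz('scene',[310+208/5-.4,220+116/5-.4],.055))
gs=cv2.cvtColor(s,cv2.COLOR_BGR2HSV); ws=(gs[...,2]>200)&(gs[...,1]<60)
T=[(cv2.fitEllipse(c),c) for c in comps(w,185,220,245,330,40)]
S=[(cv2.fitEllipse(c),c) for c in comps(ws,350,250,470,310,40)]
print([e[0] for e,_ in T],[e[0] for e,_ in S])
for e,c in T:
  for f,d in S:
    o1,d1=ray('top',[e[0]]);o2,d2=ray('scene',[f[0]])
    A=np.c_[d1[0],-d2[0]];x,res,_,_=np.linalg.lstsq(A,o2-o1,rcond=None)
    p1=o1+d1[0]*x[0];p2=o2+d2[0]*x[1]
    if np.linalg.norm(p1-p2)<.012:
        m=(p1+p2)/2
        r=cv2.minAreaRect((onz('top',c.reshape(-1,2),m[2])[:,:2]*1000).astype(np.float32))
        print('spig',e[0],np.round(m,4),'gap',np.linalg.norm(p1-p2),'size',r[1])
E
```

```text
plate ((524.8690795898438, -299.65667724609375), (111.7044448852539, 50.94796371459961), 38.02210235595703)
fix ((541.6654052734375, 42.44651794433594), (119.67774200439453, 188.45285034179688), 72.37153625488281)
dowel [[0.54154547 0.04259032 0.055     ]] scene [[0.54302987 0.04177325 0.055     ]]
[(204.3839569091797, 306.3702392578125), (204.1201934814453, 271.77593994140625), (216.3837890625, 237.83164978027344)] [(412.8500061035156, 290.4891357421875), (376.05792236328125, 285.3391418457031), (441.5555419921875, 268.042236328125)]
spig (204.3839569091797, 306.3702392578125) [0.4199 0.2686 0.0942] gap 0.0004782151191561702 size (53.22189712524414, 53.31998062133789)
spig (204.1201934814453, 271.77593994140625) [0.5105 0.2791 0.0676] gap 0.0005005371572723944 size (37.31955337524414, 36.77712631225586)
spig (216.3837890625, 237.83164978027344) [0.5963 0.2448 0.0939] gap 0.00021787156179438888 size (52.73274230957031, 54.95740509033203)
```

Sizes settle it. The middle candidate is about 37 mm in diameter and 68 mm tall, so it is the target, at (0.510, 0.279). The other two are about 54 × 94 mm. The plate is at (0.525, -0.300) with yaw 38°, and the dowel is at (0.5416, 0.0425) with fixture yaw -17.6°. Next I'll move over the plate.

>>> move_arm([
  [[0.97, -0.4, 0], [0, 0, 0], 1],
  [[0.97, -0.4, 0], [0, 0, 0], 1],
  [[0.97, -0.4, 0], [0, 0, 0], 1],
  [[0.97, -0.4, 0], [0, 0, 0], 1],
  [[0.97, -0.4, 0], [0, 0, 0], 1],
], squeeze=60)

```text
clock: 0.72
position: [0.3144, -0.4959, 0.2309]
ee_rot: [0.984, 0.177, -0.0, -0.0]
ft_force: [0.2, 0.5, 0.1]
grip_width: 1.005
```

>>> move_arm([
  [[0.97, -0.4, 0], [0, 0, 0], 1],
  [[0.97, -0.4, 0], [0, 0, 0], 1],
  [[0.97, -0.4, 0], [0, 0, 0], 1],
  [[0.97, -0.4, 0.4], [0, 0, 0], 1],
  [[0.97, -0.4, 0.8], [0, 0, 0], 1],
])

```text
clock: 1.35
position: [0.411, -0.4072, 0.2014]
ee_rot: [0.984, 0.177, 0.0, 0.0]
ft_force: [0.6, -0.0, -0.3]
grip_width: 1.0
```

>>> move_arm([
  [[0.97, -0.4, 0.8], [0, 0, 0], 1],
  [[0.97, -0.4, 0.8], [0, 0, 0], 1],
  [[0.97, -0.4, 0.8], [0, 0, 0], 1],
  [[0.97, -0.4, 0.8], [0, 0, 0], 1],
  [[0.97, -0.4, 0.8], [0, 0, 0], 1],
])

```text
clock: 1.98
position: [0.5068, -0.3179, 0.1003]
ee_rot: [0.984, 0.177, -0.0, -0.0]
ft_force: [0.0, 0.3, 0.5]
grip_width: 1.005
```

>>> move_arm([
  [[0.95, -0.43, 0.8], [0, 0, 0], 1],
  [[0, 0, 0], [0, 0, -8.8], 1],
  [[0, 0, 0], [0, 0, -8.8], 1],
])

```text
clock: 2.35
position: [0.5248, -0.2996, 0.0805]
ee_rot: [0.945, 0.328, -0.0, -0.0]
ft_force: [-0.1, -1.1, -0.5]
grip_width: 0.995
```

```bash
cat >> h.py <<'E'
def go(x,y,z,yaw=None):
    "tool-frame units to target; yaw = wanted direction (deg) of tool y"
    o=get_obs(); Q=R.from_quat(o['ee_rot']).as_matrix(); d=np.array([x,y,z])-o['position']
    yy=np.degrees(np.arctan2(Q[1,1],Q[0,1]))
    print('t',round(o['clock'],2),'pos',np.round(o['position'],4),'units',np.round(Q.T@d/.025,3),'yaw',round(yy,2),'tilt',np.round(Q[:2,2],4),
      'dturn',None if yaw is None else np.round(-((yaw-yy+180)%360-180),2),'F',np.round(o['ft_force'],1),'M',np.round(o['torque'],2),'grip',round(o['grip_width'],3))
E
python3 -c "
from h import *
go(.5249,-.2997,.0,-52)
o,d=ray('scene',proj('scene',[[.5249,-.2997,.01]])); 
s=cv2.imread('pics/scene0.png');g=cv2.cvtColor(s,cv2.COLOR_BGR2HSV);m=np.zeros(g.shape[:2],np.uint8);m[175:215,280:325]=((g[...,2]>150)&(g[...,1]<60))[175:215,280:325]
c=max(cv2.findContours(m,0,cv2.CHAIN_APPROX_NONE)[0],key=cv2.contourArea)
print(cv2.minAreaRect((onz('scene',c.reshape(-1,2),.01)[:,:2]*1000).astype(np.float32)))
"
```

```text
t 2.35 pos [ 0.5248 -0.2996  0.0805] units [1.000e-03 9.000e-03 3.221e+00] yaw -51.67 tilt [-0.0011  0.0006] dturn 0.33 F [-0.1 -1.1 -0.5] M [-0.01 -0.03 -0.01] grip 0.995
((525.6838989257812, -299.6571350097656), (119.81541442871094, 56.18335723876953), 38.3632698059082)
```

>>> move_arm([
  [[0, 0, 1], [0, 0, 0], 1],
  [[0, 0, 1], [0, 0, 0.3], 0.8],
  [[0, 0, 1.05], [0, 0, 0], 0.7],
  [[0, 0, 0], [0, 0, 0], 0.7],
])

```text
out of range: row 3 has 1.05, outside -1 to 1
```

>>> move_arm([
  [[0, 0, 0], [0, 0, 0], 0.4],
  [[0, 0, 0], [0, 0, 0], 0.4],
  [[0, 0, 0], [0, 0, 0], 0.4],
  [[0, 0, 0], [0, 0, 0], 0.4],
])

```text
clock: 2.85
position: [0.525, -0.3002, 0.0813]
ee_rot: [0.946, 0.325, -0.0, 0.0]
ft_force: [0.4, 0.2, -0.3]
grip_width: 0.402
```

```bash
python3 -c "
from h import *
go(.5249,-.2997,.0,-52)
s=snap('scene','s1.png'); cv2.imwrite('pics/s1c.png',cv2.resize(s[110:230,250:370],(600,600),interpolation=cv2.INTER_CUBIC))"
```

```text
t 2.85 pos [ 0.525  -0.3002  0.0813] units [ 0.011 -0.018  3.254] yaw -52.07 tilt [ 0.     -0.0001] dturn -0.07 F [ 0.4  0.2 -0.3] M [-0.03  0.    0.01] grip 0.402
```

View pics/s1c.png

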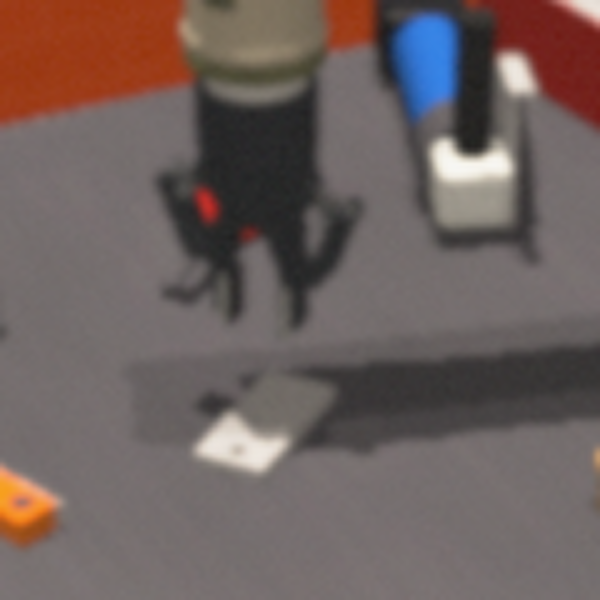

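The 1.05 in row 3 was refused, so the fingers closed in the air with the plate untouched. I'll reopen and descend, feeling for the bench.

>>> move_arm([
  [[0, 0, 0.4], [0, 0, 0], 0.75],
  [[0, 0, 0.4], [0, 0, 0], 0.75],
  [[0, 0, 0.8], [0, 0, 0], 0.75],
  [[0, 0, 0.8], [0, 0, 0], 0.75],
  [[0, 0, 0.7], [0, 0, 0], 0.75],
])

```text
clock: 3.52
position: [0.5244, -0.2999, 0.0018]
ee_rot: [0.946, 0.325, -0.0, -0.001]
ft_force: [0.2, -0.3, 0.3]
grip_width: 0.746
```

>>> move_arm([
  [[0, 0, 0.06], [0, 0, 0], 0.75],
  [[0, 0, 0], [0, 0, 0], 0.75],
])

```text
clock: 3.78
position: [0.5252, -0.3003, 0.0025]
ee_rot: [0.946, 0.325, 0.0, 0.0]
ft_force: [-0.5, 0.3, 0.2]
grip_width: 0.747
```

>>> move_arm([
  [[0, 0, 0.06], [0, 0, 0], 0.75],
  [[0, 0, 0], [0, 0, 0], 0.75],
])

```text
clock: 4.03
position: [0.5252, -0.3004, 0.0013]
ee_rot: [0.946, 0.325, 0.0, 0.0]
ft_force: [-0.5, 0.2, -0.4]
grip_width: 0.755
```

>>> move_arm([
  [[0, 0, 0.06], [0, 0, 0], 0.75],
  [[0, 0, 0], [0, 0, 0], 0.75],
])

```text
clock: 4.28
position: [0.5249, -0.3002, -0.0007]
ee_rot: [0.946, 0.325, -0.0, 0.0]
ft_force: [0.4, -0.5, 0.1]
grip_width: 0.749
```

>>> move_arm([
  [[0, 0, 0], [0, 0, 0], 0.6],
  [[0, 0, 0], [0, 0, 0], 0.5],
  [[0, 0, 0], [0, 0, 0], 0.4],
  [[0, 0, 0], [0, 0, 0], 0.4],
])

```text
clock: 4.78
position: [0.525, -0.3002, -0.0002]
ee_rot: [0.946, 0.325, -0.0, 0.0]
ft_force: [-2.2, 0.7, 5.6]
grip_width: 0.564
```

>>> move_arm([
  [[0, 0, -0.3], [0, 0, 0], 0.4],
  [[0, 0, -0.8], [0, 0, 0], 0.4],
  [[0, 0, -1], [0, 0, 0], 0.4],
  [[0, 0, -1], [0, 0, 0], 0.4],
  [[0, 0, -0.9], [0, 0, 0], 0.4],
], squeeze=80)

```text
clock: 5.4
position: [0.5251, -0.3002, 0.1014]
ee_rot: [0.946, 0.326, 0.0, 0.0]
ft_force: [0.0, -0.0, -4.8]
grip_width: 0.556
```

```bash
python3 -c "
from h import *
go(.5422,.0422,.1,-107.6)
s=snap('scene','s2.png'); t=snap('top','t2.png'); cv2.imwrite('pics/s2c.png',np.hstack([cv2.resize(s[90:210,260:360],(400,480),interpolation=cv2.INTER_CUBIC),cv2.resize(t[210:330,370:470],(400,480),interpolation=cv2.INTER_CUBIC)]))"
```

```text
t 5.4 pos [ 0.5251 -0.3002  0.1014] units [  8.971 -10.373   0.049] yaw -52.01 tilt [ 0.0008 -0.0005] dturn 55.59 F [ 0.  -0.  -4.8] M [ 0.02 -0.    0.02] grip 0.556
```

View pics/s2c.png

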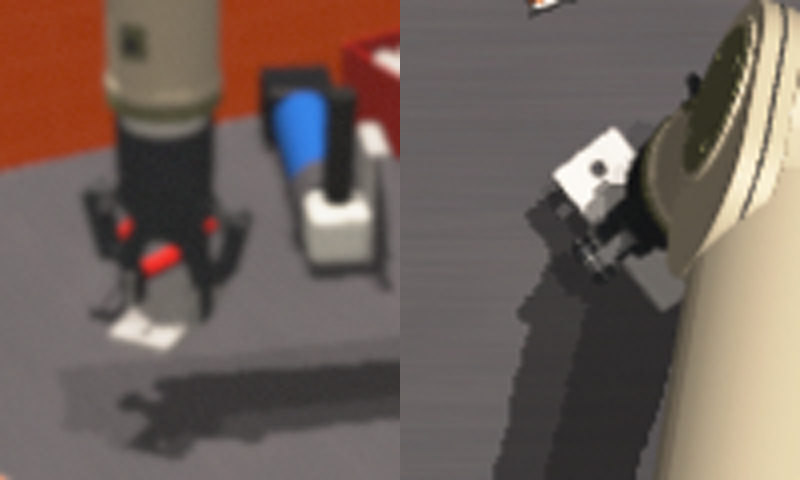

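The plate is held level and lifted (force -4.8 N), with its far bolt hole visible at ≈ (420,252) in the top view. I'll carry it to the fixture.

>>> move_arm([
  [[0.815, -0.943, 0], [0, 0, 0], 0.4],
  [[0.815, -0.943, 0], [0, 0, 0], 0.4],
  [[0.815, -0.943, 0], [0, 0, 0], 0.4],
  [[0.815, -0.943, 0], [0, 0, 0], 0.4],
  [[0.815, -0.943, 0], [0, 0, 0], 0.4],
])

```text
clock: 6.12
position: [0.5322, -0.1435, 0.0988]
ee_rot: [0.946, 0.325, -0.0, -0.0]
ft_force: [0.8, -0.7, -4.7]
grip_width: 0.555
```

>>> move_arm([
  [[0.815, -0.943, 0], [0, 0, 0], 0.4],
  [[0.815, -0.943, 0], [0, 0, 0], 0.4],
  [[0.815, -0.943, 0], [0, 0, 0], 0.4],
  [[0.815, -0.943, 0], [0, 0, 0], 0.4],
  [[0.815, -0.943, 0], [0, 0, 0], 0.4],
])

```text
clock: 6.75
position: [0.54, 0.0119, 0.0988]
ee_rot: [0.946, 0.325, -0.0, -0.0]
ft_force: [0.3, -0.3, -5.8]
grip_width: 0.557
```

>>> move_arm([
  [[0.815, -0.943, 0], [0, 0, 0], 0.4],
  [[0, 0, 0], [0, 0, 9], 0.4],
  [[0, 0, 0], [0, 0, 9.3], 0.4],
  [[0, 0, 0], [0, 0, 9.3], 0.4],
  [[0, 0, 0], [0, 0, 9.3], 0.4],
])

```text
clock: 7.38
position: [0.5415, 0.0421, 0.0988]
ee_rot: [1.0, 0.007, -0.0, 0.0]
ft_force: [-0.9, -0.0, -4.7]
grip_width: 0.556
```

>>> move_arm([
  [[0, 0, 0], [0, 0, 9.3], 0.4],
  [[0, 0, 0], [0, 0, 9.3], 0.4],
  [[0, 0, 0], [0, 0, 0], 0.4],
])

```text
clock: 7.75
position: [0.5416, 0.0421, 0.0989]
ee_rot: [0.988, -0.152, -0.0, 0.0]
ft_force: [-0.3, 0.1, -4.3]
grip_width: 0.554
```

```bash
python3 -c "
from h import *
go(.5422,.0422,.07,-107.6)
print(get_obs()['joint_pos'])
s=snap('scene','s3.png'); t=snap('top','t3.png'); cv2.imwrite('pics/s3c.png',np.hstack([cv2.resize(s[190:290,305:405],(400,400),interpolation=cv2.INTER_CUBIC),cv2.resize(t[210:310,245:345],(400,400),interpolation=cv2.INTER_CUBIC)]))"
```

```text
t 7.75 pos [0.5416 0.0421 0.0989] units [ 0.022 -0.01   1.156] yaw -107.44 tilt [-0.0006 -0.0003] dturn 0.16 F [-0.3  0.1 -4.3] M [-0.    0.06  0.05] grip 0.554
[ 0.17223352  0.29723617 -0.3845686   1.81538261  0.12692992  1.05370652
 -2.13533738]
```

View pics/s3c.png

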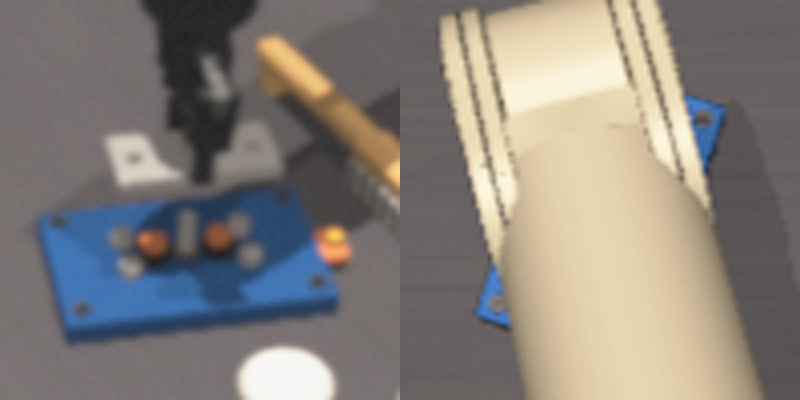

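Both bolt holes are visible at crop (133,157) and (255,147). Their midpoint cross-checks the hole against the dowel in the same camera.

```bash
python3 -c "
from h import *
s=cv2.imread('pics/s3.png');g=cv2.cvtColor(s,cv2.COLOR_BGR2GRAY).astype(float)
P=[]
for u,v in((338,229),(368.5,226.5)):
    u,v=int(u),int(v); w=g[v-4:v+5,u-4:u+5]; w=np.clip(np.percentile(w,70)-15-w,0,None); yy,xx=np.mgrid[v-4:v+5,u-4:u+5]
    P.append(((w*xx).sum()/w.sum(),(w*yy).sum()/w.sum()))
W=onz('scene',P,.109); print(P,W,W.mean(0),np.linalg.norm(W[0]-W[1]),np.degrees(np.arctan2(*(W[0]-W[1])[1::-1])))
"
```

```text
[(np.float64(338.75748502994014), np.float64(228.46706586826346)), (np.float64(369.27777777777777), np.float64(222.69444444444446))] [[0.57752181 0.03050425 0.109     ]
 [0.49167525 0.04591418 0.109     ]] [0.53459853 0.03820922 0.109     ] 0.08721868126945262 -10.176527058371727
```

```bash
python3 -c "
from h import *
W=onz('scene',[(338.0,228.9),(368.4,226.4)],.109); print(W,W.mean(0),np.linalg.norm(W[0]-W[1]),np.degrees(np.arctan2(*(W[0]-W[1])[1::-1])))
"
```

```text
[[0.58022786 0.03122334 0.109     ]
 [0.50253875 0.05880426 0.109     ]] [0.5413833 0.0450138 0.109    ] 0.08243970981145536 -19.545707311482907
```

>>> move_arm([
  [[0.01, -0.01, 0.6], [0, 0, 0.2], 0.4],
  [[0, 0, 0.6], [0, 0, 0], 0.4],
  [[0, 0, 0.3], [0, 0, 0], 0.4],
  [[0, 0, 0.12], [0, 0, 0], 0.4],
  [[0, 0, 0.08], [0, 0, 0], 0.4],
])

```text
clock: 8.48
position: [0.5425, 0.0423, 0.0568]
ee_rot: [0.988, -0.154, 0.0, -0.0]
ft_force: [0.8, 0.3, -3.7]
grip_width: 0.549
```

>>> move_arm([
  [[0, 0, 0.05], [0, 0, 0], 0.4],
  [[0, 0, 0.05], [0, 0, 0], 0.4],
  [[0, 0, 0], [0, 0, 0], 0.4],
])

```text
clock: 8.85
position: [0.5423, 0.0423, 0.0544]
ee_rot: [0.988, -0.154, 0.0, 0.0]
ft_force: [-0.5, -0.9, -4.0]
grip_width: 0.555
```

```bash
python3 -c "
from h import *
go(.5420,.0423,.0348,-107.6)"
```

```text
t 8.85 pos [0.5423 0.0423 0.0544] units [-0.014  0.003  0.783] yaw -107.71 tilt [ 0.0001 -0.0001] dturn -0.11 F [-0.5 -0.9 -4. ] M [-0.   -0.1   0.02] grip 0.555
```

>>> move_arm([
  [[0, 0, 0.06], [0, 0, 0], 0.4],
  [[0, 0, 0.06], [0, 0, 0], 0.4],
  [[0, 0, 0], [0, 0, 0], 0.4],
])

```text
clock: 9.22
position: [0.5423, 0.042, 0.0512]
ee_rot: [0.988, -0.154, 0.0, 0.0]
ft_force: [-1.2, -0.7, -4.6]
grip_width: 0.554
```

```bash
python3 -c "
from h import *
go(.5420,.0423,.0348,-107.6)"
```

```text
t 9.22 pos [0.5423 0.042  0.0512] units [-0.017 -0.009  0.655] yaw -107.73 tilt [-0.     -0.0004] dturn -0.13 F [-1.2 -0.7 -4.6] M [-0.25 -0.1   0.03] grip 0.554
```

The plate is 4 mm below the tip with no upward force, so the hole is on the pin. I'll carry on down.

>>> move_arm([
  [[0, 0, 0.1], [0, 0, 0], 0.4],
  [[0, 0, 0.1], [0, 0, 0], 0.4],
  [[0, 0, 0], [0, 0, 0], 0.4],
])

```text
clock: 9.6
position: [0.5423, 0.0418, 0.046]
ee_rot: [0.988, -0.154, -0.0, 0.0]
ft_force: [1.6, -3.0, -6.1]
grip_width: 0.554
```

>>> move_arm([
  [[0, 0, 0.13], [0, 0, 0], 0.4],
  [[0, 0, 0.13], [0, 0, 0], 0.4],
  [[0, 0, 0.12], [0, 0, 0], 0.4],
  [[0, 0, 0], [0, 0, 0], 0.4],
])

```text
clock: 10.1
position: [0.5423, 0.0418, 0.0364]
ee_rot: [0.988, -0.154, -0.0, 0.0]
ft_force: [1.1, -5.2, -5.6]
grip_width: 0.554
```

```bash
python3 -c "
from h import *
go(.5420,.0423,.0348,-107.6)"
```

```text
t 10.1 pos [0.5423 0.0418 0.0364] units [-0.018 -0.015  0.063] yaw -107.73 tilt [-0.0001 -0.0005] dturn -0.13 F [ 1.1 -5.2 -5.6] M [-1.14 -0.28  0.06] grip 0.554
```

>>> move_arm([
  [[0, 0.03, 0.05], [0, 0, 0], 0.4],
  [[0, 0, 0.02], [0, 0, 0], 0.4],
  [[0, 0, 0], [0, 0, 0], 0.4],
])

```text
clock: 10.48
position: [0.5422, 0.0418, 0.0351]
ee_rot: [0.988, -0.154, 0.0, -0.0]
ft_force: [-0.2, -2.8, -3.9]
grip_width: 0.555
```

```bash
python3 -c "
from h import *
go(.5420,.0423,.0348,-107.6)"
```

```text
t 10.47 pos [0.5422 0.0418 0.0351] units [-0.012 -0.019  0.011] yaw -107.7 tilt [0.0002 0.0001] dturn -0.1 F [-0.2 -2.8 -3.9] M [-0.63 -0.06 -0.  ] grip 0.555
```

>>> move_arm([
  [[0, 0.02, 0.01], [0, 0, 0], 0.4],
  [[0, 0, 0], [0, 0, 0], 0.6],
  [[0, 0, 0], [0, 0, 0], 0.72],
  [[0, 0, 0], [0, 0, 0], 0.72],
])

```text
clock: 10.98
position: [0.5421, 0.0414, 0.035]
ee_rot: [0.988, -0.154, 0.0, -0.0]
ft_force: [-0.1, 0.6, -1.0]
grip_width: 0.723
```

>>> move_arm([
  [[0, 0, -0.5], [0, 0, 0], 0.72],
  [[0, 0, -1], [0, 0, 0], 0.8],
  [[0, 0, -1], [0, 0, 0], 0.8],
  [[0, 0, -1], [0, 0, 0], 0.8],
  [[0, 0, -0.7], [0, 0, 0], 0.8],
])

```text
clock: 11.6
position: [0.5424, 0.0413, 0.1418]
ee_rot: [0.988, -0.154, 0.001, -0.0]
ft_force: [-0.3, 0.5, -0.4]
grip_width: 0.803
```

>>> move_arm([
  [[-0.453, -0.961, 0], [0, 0, 0], 0.8],
  [[-0.453, -0.961, 0], [0, 0, 0], 0.8],
  [[-0.453, -0.961, 0], [0, 0, 0], 0.8],
  [[-0.453, -0.961, 0], [0, 0, 0], 0.8],
  [[-0.453, -0.961, 0], [0, 0, 0], 0.8],
])

```text
clock: 12.22
position: [0.5244, 0.1736, 0.1402]
ee_rot: [0.988, -0.154, 0.0, 0.0]
ft_force: [-0.6, -0.2, -0.1]
grip_width: 0.796
```

>>> move_arm([
  [[-0.453, -0.961, 0], [0, 0, 0], 0.8],
  [[-0.453, -0.961, 0], [0, 0, 0], 0.8],
  [[-0.453, -0.961, 0], [0, 0, 0], 0.8],
  [[-0.453, -0.961, 0], [0, 0, 0], 0.8],
  [[0, 0, 0], [0, 0, -8.8], 0.8],
])

```text
clock: 12.85
position: [0.5095, 0.2808, 0.1402]
ee_rot: [0.997, -0.075, -0.0, -0.001]
ft_force: [-0.0, 0.0, -0.1]
grip_width: 0.801
```

>>> move_arm([
  [[0, 0, 0], [0, 0, -8.8], 0.8],
  [[0, 0, 0], [0, 0, 0], 0.8],
])

```text
clock: 13.1
position: [0.5106, 0.278, 0.14]
ee_rot: [1.0, -0.001, -0.0, 0.0]
ft_force: [0.6, -0.8, 0.5]
grip_width: 0.801
```

```bash
python3 -c "
from h import *
go(.5105,.2791,.04,-90)
s=snap('scene','s4.png'); t=snap('top','t4.png'); cv2.imwrite('pics/s4c.png',np.hstack([cv2.resize(s[195:325,305:455],(450,390),interpolation=cv2.INTER_CUBIC),cv2.resize(t[210:340,225:340],(345,390),interpolation=cv2.INTER_CUBIC)]))"
```

```text
t 13.1 pos [0.5106 0.278  0.14  ] units [-3.000e-03 -4.200e-02  3.998e+00] yaw -90.17 tilt [-0.0002 -0.    ] dturn -0.17 F [ 0.6 -0.8  0.5] M [ 0.04 -0.01  0.02] grip 0.801
```

View pics/s4c.png

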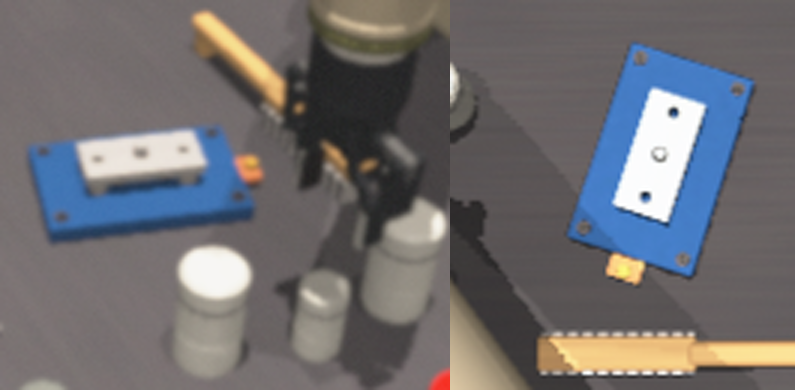

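The plate sits flat and aligned on the pin, which shows through the centre hole at top-crop (659,154). Now I'll grasp the spigot.

>>> move_arm([
  [[0, -0.04, 0.9], [0, 0, -0.2], 0.8],
  [[0, 0, 0.9], [0, 0, 0], 0.8],
  [[0, 0, 0.9], [0, 0, 0], 0.8],
  [[0, 0, 0.9], [0, 0, 0], 0.8],
  [[0, 0, 0.5], [0, 0, 0], 0.8],
])

```text
clock: 13.82
position: [0.5103, 0.2787, 0.0363]
ee_rot: [1.0, -0.0, -0.001, 0.0]
ft_force: [0.1, -0.1, 0.3]
grip_width: 0.805
```

>>> move_arm([
  [[0, 0, 0], [0, 0, 0], 0.65],
  [[0, 0, 0], [0, 0, 0], 0.55],
  [[0, 0, 0], [0, 0, 0], 0.45],
  [[0, 0, 0], [0, 0, 0], 0.3],
  [[0, 0, 0], [0, 0, 0], 0.3],
], squeeze=60)

```text
clock: 14.45
position: [0.5114, 0.2793, 0.0385]
ee_rot: [1.0, 0.001, 0.001, -0.0]
ft_force: [-1.0, -1.7, 6.5]
grip_width: 0.447
```

```bash
python3 -c "
from h import *
go(.5421,.0418,.12,-90)"
```

```text
t 14.45 pos [0.5114 0.2793 0.0385] units [ 1.225  9.501 -3.261] yaw -89.94 tilt [0.0018 0.0005] dturn 0.06 F [-1.  -1.7  6.5] M [-0.28  0.23 -0.02] grip 0.447
```

>>> move_arm([
  [[0, 0, -0.4], [0, 0, 0], 0.3],
  [[0, 0, -0.9], [0, 0, 0], 0.3],
  [[0, 0, -1], [0, 0, 0], 0.3],
  [[0, 0, -1], [0, 0, 0], 0.3],
  [[0, 0, -0.6], [0, 0, 0], 0.3],
])

```text
clock: 15.08
position: [0.5109, 0.2793, 0.1365]
ee_rot: [1.0, 0.001, 0.001, -0.0]
ft_force: [-0.1, 0.3, -3.1]
grip_width: 0.452
```

>>> move_arm([
  [[0.123, 0.95, 0], [0, 0, 0], 0.3],
  [[0.123, 0.95, 0], [0, 0, 0], 0.3],
  [[0.123, 0.95, 0], [0, 0, 0], 0.3],
  [[0.123, 0.95, 0], [0, 0, 0], 0.3],
  [[0.123, 0.95, 0], [0, 0, 0], 0.3],
])

```text
clock: 15.7
position: [0.526, 0.1595, 0.1347]
ee_rot: [1.0, 0.001, -0.0, 0.0]
ft_force: [0.3, -0.8, -2.7]
grip_width: 0.452
```

>>> move_arm([
  [[0.123, 0.95, 0], [0, 0, 0], 0.3],
  [[0.123, 0.95, 0], [0, 0, 0], 0.3],
  [[0.123, 0.95, 0], [0, 0, 0], 0.3],
  [[0.123, 0.95, 0], [0, 0, 0], 0.3],
  [[0, 0, 0], [0, 0, 0], 0.3],
])

```text
clock: 16.32
position: [0.5387, 0.063, 0.1346]
ee_rot: [1.0, -0.001, -0.0, 0.0]
ft_force: [0.5, -0.1, -2.9]
grip_width: 0.449
```

```bash
python3 -c "
from h import *
go(.5421,.0418,.12,-90)
s=snap('scene','s5.png'); t=snap('top','t5.png'); cv2.imwrite('pics/s5c.png',cv2.resize(s[170:290,300:420],(600,600),interpolation=cv2.INTER_CUBIC))"
```

```text
t 16.32 pos [0.5387 0.063  0.1346] units [0.14  0.849 0.585] yaw -90.11 tilt [-0.0005 -0.001 ] dturn -0.11 F [ 0.5 -0.1 -2.9] M [ 0.03  0.02 -0.02] grip 0.449
```

View pics/s5c.png

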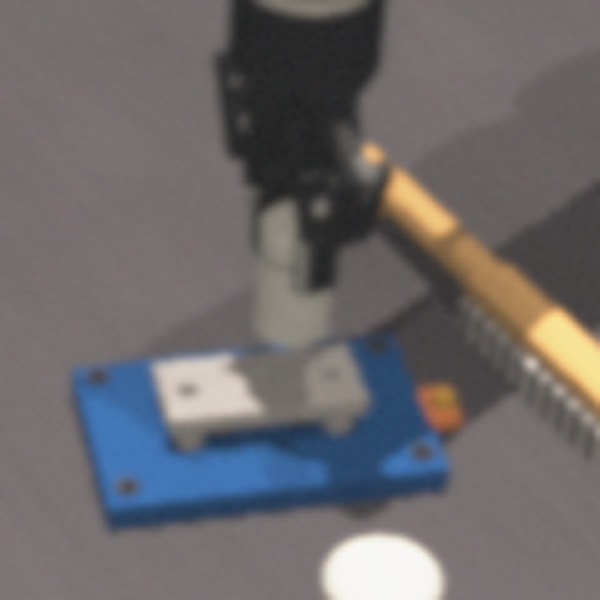

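The spigot hangs upright, with its lower edges at crop x ≈ 257 to 333. I'll check its axis against the TCP in u.

```bash
python3 -c "
from h import *
p=proj('scene',[[.5387,.063,.0985],[.5397,.063,.0985],[.5387,.064,.0985],[.5387,.063,.115]]);print(p,(p-300*np.array([1,0])-[0,170])*5+2)
s=cv2.imread('pics/s5.png');g=cv2.cvtColor(s,cv2.COLOR_BGR2GRAY)
for v in (230,232,234,235): print(v,g[v,344:374].tolist())
print(proj('scene',[[.5421,.0418,.055]]), 310+208/5-.4,220+116/5-.4)"
```

```text
[[357.40282932 234.18540399]
 [357.0793822  234.2924774 ]
 [357.59736281 234.39411995]
 [357.73419589 229.27344278]] [[289.01414659 322.92701997]
 [287.39691099 323.46238702]
 [289.98681407 323.97059973]
 [290.67097946 298.36721389]]
230 [107, 103, 100, 101, 100, 101, 106, 117, 126, 132, 135, 137, 138, 140, 140, 138, 135, 134, 134, 132, 128, 120, 109, 102, 98, 98, 97, 98, 98, 98]
232 [101, 100, 100, 100, 101, 102, 108, 119, 126, 132, 135, 136, 137, 139, 142, 141, 143, 141, 137, 135, 130, 120, 108, 99, 99, 99, 100, 99, 99, 100]
234 [100, 100, 100, 101, 100, 102, 109, 119, 127, 134, 136, 139, 138, 139, 139, 139, 140, 138, 138, 135, 129, 118, 108, 101, 99, 99, 99, 100, 99, 96]
235 [101, 100, 101, 100, 100, 100, 109, 121, 127, 133, 137, 138, 139, 139, 139, 138, 138, 138, 135, 133, 128, 117, 106, 100, 98, 99, 98, 99, 97, 90]
[[351.49818482 242.70674675]] 351.20000000000005 242.79999999999998
```

>>> move_arm([
  [[0.184, 0.85, 0], [0, 0, 0], 0.3],
  [[0, 0, 0.7], [0, 0, 0], 0.3],
  [[0, 0, 0.5], [0, 0, 0], 0.3],
  [[0, 0, 0.3], [0, 0, 0], 0.3],
  [[0, 0, 0], [0, 0, 0], 0.3],
])

```text
clock: 17.05
position: [0.5427, 0.0448, 0.0965]
ee_rot: [1.0, 0.001, -0.001, -0.0]
ft_force: [0.2, 0.1, -2.5]
grip_width: 0.446
```

>>> move_arm([
  [[0, 0, 0.06], [0, 0, 0], 0.3],
  [[0, 0, 0.06], [0, 0, 0], 0.3],
  [[0, 0, 0.04], [0, 0, 0], 0.3],
  [[0, 0, 0], [0, 0, 0], 0.3],
])

```text
clock: 17.55
position: [0.5433, 0.0441, 0.0933]
ee_rot: [1.0, 0.001, 0.0, 0.0]
ft_force: [0.4, 0.0, -1.9]
grip_width: 0.449
```

```bash
python3 -c "
from h import *
go(.5433,.0418,.0835,-90)"
```

```text
t 17.55 pos [0.5433 0.0441 0.0933] units [0.001 0.091 0.393] yaw -89.92 tilt [ 0.0001 -0.0001] dturn 0.08 F [ 0.4  0.  -1.9] M [-0.02 -0.   -0.03] grip 0.449
```

>>> move_arm([
  [[0, 0.05, -0.04], [0, 0, 0], 0.3],
  [[0, 0.04, 0], [0, 0, 0], 0.3],
  [[0, 0, 0.05], [0, 0, 0], 0.3],
  [[0, 0, 0.04], [0, 0, 0], 0.3],
  [[0, 0, 0], [0, 0, 0], 0.3],
])

```text
clock: 18.18
position: [0.5432, 0.0419, 0.0919]
ee_rot: [1.0, 0.001, -0.0, 0.0]
ft_force: [0.2, -0.6, -1.9]
grip_width: 0.449
```

```bash
python3 -c "
from h import *
go(.5433,.0418,.0835,-90)"
```

```text
t 18.18 pos [0.5432 0.0419 0.0919] units [0.006 0.005 0.335] yaw -89.91 tilt [-0.0003 -0.    ] dturn 0.09 F [ 0.2 -0.6 -1.9] M [-0.02 -0.03 -0.02] grip 0.449
```

>>> move_arm([
  [[0, 0, 0.05], [0, 0, 0], 0.3],
  [[0, 0, 0.03], [0, 0, 0], 0.3],
  [[0, 0, 0], [0, 0, 0], 0.3],
])

```text
clock: 18.55
position: [0.5433, 0.042, 0.0901]
ee_rot: [1.0, 0.001, 0.0, -0.0]
ft_force: [-0.5, 0.2, -1.5]
grip_width: 0.45
```

```bash
python3 -c "
from h import *
go(.5433,.0418,.0835,-90)"
```

```text
t 18.55 pos [0.5433 0.042  0.0901] units [-0.001  0.009  0.263] yaw -89.9 tilt [0.0002 0.0001] dturn 0.1 F [-0.5  0.2 -1.5] M [ 0.19 -0.02  0.06] grip 0.45
```

>>> move_arm([
  [[0, 0, 0.05], [0, 0, 0], 0.3],
  [[0, 0, 0.05], [0, 0, 0], 0.3],
  [[0, 0, 0], [0, 0, 0], 0.3],
])

```text
clock: 18.92
position: [0.5433, 0.0422, 0.0875]
ee_rot: [1.0, 0.001, 0.0, -0.0]
ft_force: [0.7, 1.5, -3.0]
grip_width: 0.451
```

```bash
python3 -c "
from h import *
go(.5433,.0418,.0835,-90)"
```

```text
t 18.93 pos [0.5433 0.0422 0.0875] units [0.001 0.016 0.158] yaw -89.9 tilt [0.     0.0003] dturn 0.1 F [ 0.7  1.5 -3. ] M [ 0.65 -0.07  0.05] grip 0.451
```

The spigot has gone over the pin. I'll ease the sideways load and continue down onto the plate, then press.

>>> move_arm([
  [[0, -0.015, 0.05], [0, 0, 0], 0.3],
  [[0, 0, 0.06], [0, 0, 0], 0.3],
  [[0, 0, 0.05], [0, 0, 0], 0.3],
  [[0, 0, 0], [0, 0, 0], 0.3],
])

```text
clock: 19.42
position: [0.5433, 0.0423, 0.0835]
ee_rot: [1.0, 0.001, 0.0, -0.0]
ft_force: [1.0, 1.7, -0.8]
grip_width: 0.45
```

```bash
python3 -c "
from h import *
go(.5433,.0418,.0785,-90)"
```

```text
t 19.43 pos [0.5433 0.0423 0.0835] units [-0.001  0.02   0.202] yaw -89.91 tilt [0.0001 0.    ] dturn 0.09 F [ 1.   1.7 -0.8] M [ 0.56 -0.   -0.06] grip 0.45
```

>>> move_arm([
  [[0, -0.01, 0.05], [0, 0, 0], 0.3],
  [[0, 0, 0.04], [0, 0, 0], 0.3],
  [[0, 0, 0], [0, 0, 0], 0.3],
  [[0, 0, 0], [0, 0, 0], 0.3],
])

```text
clock: 19.92
position: [0.5436, 0.0425, 0.0819]
ee_rot: [1.0, 0.001, 0.0, 0.0]
ft_force: [-1.4, 1.4, 6.0]
grip_width: 0.45
```

>>> move_arm([
  [[0, 0, 0.05], [0, 0, 0], 0.3],
  [[0, 0, 0.04], [0, 0, 0], 0.3],
  [[0, 0, 0], [0, 0, 0], 0.3],
  [[0, 0, 0], [0, 0, 0], 0.3],
])

```text
clock: 20.42
position: [0.5437, 0.0425, 0.0798]
ee_rot: [1.0, 0.001, 0.0, 0.0]
ft_force: [-1.5, 0.9, 7.3]
grip_width: 0.452
```

```bash
python3 -c "
from h import *
go(.5433,.0418,.0785,-90)"
```

```text
t 20.43 pos [0.5437 0.0425 0.0798] units [-0.015  0.026  0.051] yaw -89.92 tilt [ 0.0009 -0.0002] dturn 0.08 F [-1.5  0.9  7.3] M [ 0.39  0.52 -0.04] grip 0.452
```

>>> move_arm([
  [[0, 0, 0.04], [0, 0, 0], 0.3],
  [[0, 0, 0.03], [0, 0, 0], 0.3],
  [[0, 0, 0], [0, 0, 0], 0.3],
  [[0, 0, 0], [0, 0, 0], 0.3],
])

```text
clock: 20.92
position: [0.5438, 0.0424, 0.0786]
ee_rot: [1.0, 0.001, 0.001, 0.0]
ft_force: [-3.9, 0.3, 12.4]
grip_width: 0.453
```

>>> move_arm([
  [[0, 0, 0.04], [0, 0, 0], 0.3],
  [[0, 0, 0], [0, 0, 0], 0.3],
  [[0, 0, 0], [0, 0, 0], 0.3],
])

```text
clock: 21.3
position: [0.544, 0.0424, 0.0784]
ee_rot: [1.0, 0.001, 0.001, 0.0]
ft_force: [-7.4, 0.3, 21.6]
grip_width: 0.451
```

```bash
python3 -c "
from h import *
go(.5433,.0418,.0785,-90)"
```

```text
t 21.3 pos [0.544  0.0424 0.0784] units [-0.028  0.023 -0.002] yaw -89.93 tilt [ 0.0018 -0.0007] dturn 0.07 F [-7.4  0.3 21.6] M [ 0.21  1.9  -0.02] grip 0.451
```

Hard stop reached: the force jumps at TCP z 0.0784, about 5.1 mm below first contact. I'll relieve the side load a little and check by picture.

>>> move_arm([
  [[-0.025, 0, -0.012], [0, 0, 0], 0.3],
  [[0, 0, 0], [0, 0, 0], 0.3],
  [[0, 0, 0], [0, 0, 0], 0.3],
])

```text
clock: 21.68
position: [0.5438, 0.0424, 0.0785]
ee_rot: [1.0, 0.001, 0.001, 0.0]
ft_force: [-4.3, -0.0, 16.1]
grip_width: 0.448
```

```bash
python3 -c "
from h import *
go(.5433,.0418,.0785,-90)
s=snap('scene','s6.png'); cv2.imwrite('pics/s6c.png',cv2.resize(s[200:290,305:415],(770,630)[:2],interpolation=cv2.INTER_CUBIC)[:600])"
```

```text
t 21.68 pos [0.5438 0.0424 0.0785] units [-0.018  0.024  0.   ] yaw -89.93 tilt [ 0.0026 -0.0004] dturn 0.07 F [-4.3 -0.  16.1] M [ 0.3   1.09 -0.  ] grip 0.448
```

View pics/s6c.png

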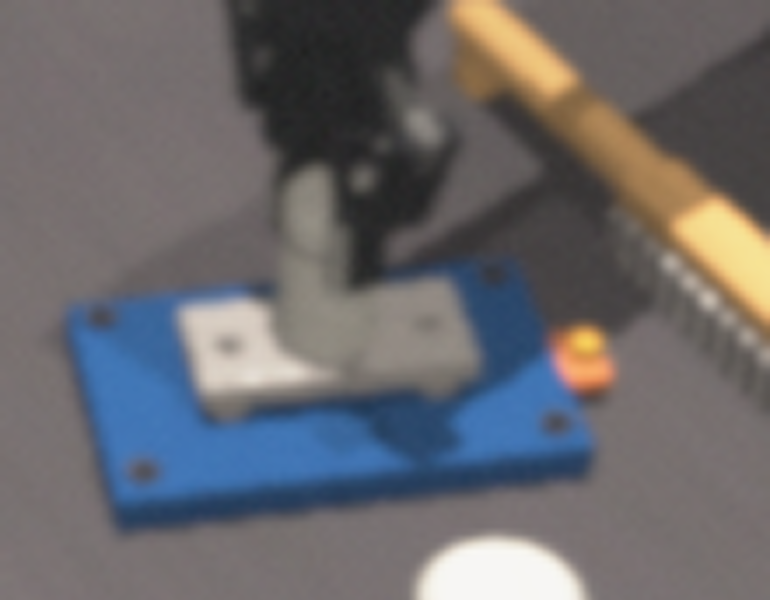

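The picture shows the spigot standing on the plate, and the plate level with no gap at the pads. I'll check that it is steady for half a second, then hand in.

>>> move_arm([
  [[0, 0, 0], [0, 0, 0], 0.3],
  [[0, 0, 0], [0, 0, 0], 0.3],
  [[0, 0, 0], [0, 0, 0], 0.3],
  [[0, 0, 0], [0, 0, 0], 0.3],
])

```text
clock: 22.22
position: [0.5438, 0.0424, 0.0785]
ee_rot: [1.0, 0.001, 0.001, 0.0]
ft_force: [-4.4, 0.7, 16.8]
grip_width: 0.45
```

```bash
python3 -c "
from h import *
go(.5433,.0418,.0785,-90); o=get_obs()
if o['ft_force'][2]>11 and o['position'][2]<.0792: print('hand in',hand_in())"
```

```text
t 22.23 pos [0.5438 0.0424 0.0785] units [-0.018  0.022 -0.001] yaw -89.93 tilt [ 0.0025 -0.0005] dturn 0.07 F [-4.4  0.7 16.8] M [ 0.26  1.08 -0.  ] grip 0.45
the job is handed in; nothing more can be done
hand in None
```

I put the plate on the dowel by its centre hole, set the 40 mm spigot over the same pin, pressed both down and handed the job in at 22.2 s. The gripper was still holding them down.

**Last checks:**
- **Press:** the tool had gone about 5 mm further down after the spigot first touched the plate. There the force rose sharply, as expected at the rest pads.
- **Force:** it stayed at about 16–17 N over the last half second. That is above the 7–11 N for a straight push, but within the 20 N allowed with side load. About 4 N of side load on the pin remained.
- **Picture:** the last one showed the plate level and lengthwise on the fixture, with the spigot standing flat on it.
- **Bystanders:** nothing I saw or felt suggests I touched them, but I did not measure their final positions.

**What failed or disagreed:**
- One move call was refused because a shift was over 1. The fingers then closed in the air above the plate, which did no harm.
- My first check of the plate hole against the dowel was unusable because of a shadow. A second reading by eye was about 3 mm off the arm's own position, so I relied on the arm position and on feel.
- The contact travel and the plate's height are worked out from tool height and force. I could not read them directly.

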